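# Weigh the pail of worn type

### The arm

A 6-joint arm with a two-finger parallel gripper is mounted at the origin on a cart in front of the work surface, level with it; the furniture and walls round the work are solid. World frame = base frame: x ahead of the robot, y to its left, z up, the work surface at z = 0. Lengths are in m, angles in degrees, forces in N, time in s.
With the tool pointing down it reaches from about 0.3 to 0.75 m from the base axis. Payload 8.5 kg.
Tool frame: the origin (TCP) lies midway between the tips of the shut fingers; the grasp point (between the pads) lies behind it (grasp_offset is the z of the grasp point in the tool frame, in m); z points along the fingers, y is the direction in which the jaws open and shut (so a half turn about z gives the same grasp; the last joint's range is limited). The gripper opens to 85 mm and grips with 20 to 120 N. Pads are 22 mm wide; open, the fingers measure 114 mm over their backs; the gripper's body (76 mm by 85 mm) begins 54 mm behind the grasp point. The pads swing forward as they close: fully open they stand 13 mm farther back than shut.
Start: joints at [-87.909, 21.807, 74.336, -0, 83.858, -12.336], TCP at [0.137, -0.533, 0.231] pointing down, gripper open.
Joint ranges: [-178.18, 178.18], [-50.72, 133.34], [12.68, 142.11], [-81.47, 261.47], [9.98, 163.14], [-165.26, 165.26]. Speed limits (degrees/s): [136.94, 136.94, 180, 180, 180, 180].

### API

Orientations are given as a 3x3 rotation matrix whose columns are the frame's x, y, z axes.
In Python, from rig import * gives the robot as it stands.
- The arm moves only by the shell command python3 -m pendant 'ROWS' [FORCE]. ROWS is JSON, one flat list of numbers, 7 for each row, row after row: the finger opening in mm, from 0 to 85.4, then the shift along the tool's x, y, z in units of 50 mm (1.0 is 50 mm), then the turn, a rotation vector about the tool's x, y, z in units of 8 degrees (1.0 is 8 degrees). In form: [hand, dx, dy, dz, wx, wy, wz, hand, dx, dy, dz, wx, wy, wz, ...]. A call has 1 to 12 rows; each row shifts and turns the commanded pose from where the row before left it, along the tool's axes as they then stand; what a row does not reach is not made up. A row lasts 1/10 s, in which the tool goes at most 50 mm and 8.59 degrees, less where a joint would pass 70% of its speed; a pose out of reach is approached as far as the arm can. A call is refused whole if a number of a shift passes 1 or a number of a turn 1, either way. A call with a gripper value outside its range is refused whole. The fingers move at their own pace and stop on an object; FORCE is the grip in N (left out, the last holds). Time passes only in rows, so rows that do not move let the fingers close. It gives the time, the measured TCP pose, the force and the opening at its end, in the units of the state.
- observe(): the state, without advancing time (a new reading comes with each control period).
- get_image(name): name is "scene" or "top" or "wrist"; returns a dict with "frame" (420x560x3 uint8, red, green, blue), "depth" (420x560 float32, m along the optical axis (not along the pixel's ray), 0 where there is no reading), "K" (3x3 intrinsics, pixels), "rvec" (rotation vector, rad) and "tvec" (3), from world to camera coordinates, as OpenCV has them. Camera axes: x right, y down, z forward; pixel columns grow to the right and rows downward; lengths in m; the calibration is good to about 2 mm. The wrist camera is an equidistant fisheye: a pixel r from the principal point sees the ray r / f radians off the axis. A picture is of the moment at which its call begins.
- close_job(): hands the job in, once; it reports no verdict.
The state is a dict: "time_s": time; "q": joint angles; "qvel": joint speeds; "joint_efforts": joint torques, N m; "position": TCP position; "tool_rot": TCP orientation; "ft_force": force on the tool from outside, world axes, zero at the start; "wrist_torque": the same for the moment, N m; "grip_width": finger opening in m.
Only numpy, scipy, OpenCV 4.12 (cv2) and the standard library are available. Lean on these libraries where they do the work, as an engineer would, in place of code of your own. Each camera call takes 0.05 s, during which the arm holds its last target.

### The job

Weigh the small steel pail of worn type on the bench spring scale: its bail lies folded down flat, so first raise the bail upright with the pail still standing on the bench, then lift the pail by the bail and hang it on the scale's two-pronged hook, bail across both prongs with the wooden grip between them, and leave it hanging quietly. Keep the pail from tipping over, lower it gently so that the scale is never driven to its bottom stop, and leave the other things on the bench where they are.

Things in the scene. Friction and masses are not known exactly. Their poses are not given: they have to be found in the camera images.
- pail: round open steel pail, 108 mm across the rim, 86 mm high, with blocks of worn type inside, 0.35 to 0.75 kg in all; origin at the centre of its underside, z up along its axis; the bail's pivots are on its y axis, 76 mm above the origin; the bail lies flat towards the pail's -x
- bail (a joint): angle of the pail's swing bail about its pivots: 0 = flat, level, out over the pail's -x side; 1.57 = upright; 3.14 = flat on the other side. Stiff pivots: the bail stays at whatever angle it is left, and 0.5 N at the grip moves it
- bail_grip (a point): centre of the wooden grip on the bail's cross bar, 95 mm from the pivots: a rod 18 mm thick, 50 mm long along the pail's y; either side of it bare wire, 6 mm thick, runs straight to 50 mm from the middle, then bends to the legs, 62 mm from the middle. Bail flat: 76 mm above the bench, 40 mm out from the rim
- hook_seat (a point): midway between the hook's two prongs (steel, 10 mm thick, 74 mm apart centre to centre, 64 mm free between), pointing along this frame's -x, roughly to the robot; here the bail bar's centre line comes to lie, along this y, in the prongs' shallow dip. Upturned tips 15 to 25 mm before this point end 23 mm above it; behind, the prongs run level 100 mm to the column. Unloaded: 235 mm above the bench
- hook (a joint): travel of the hook down the column: 0 = unloaded, grows as it is loaded, spring of 260 N/m after 0.6 N, bottom stop at 0.055; the pail's full weight draws it 11 to 27 mm down
- scale: the spring scale, grey, fixed to the bench: base plate 200 x 130 x 10 mm, column 281 mm high; origin at the centre of the base's underside; the hook's seat lies 70 mm along -x from it, the column's face 48 mm along +x
- mould: dark open box, 64 x 110 x 42 mm, bystander; origin under its centre
- block_h: bluish metal block with H ends, 50 x 82 x 26 mm, bystander; origin under its centre
- stick: composing stick, flat metal tray 48 x 190 x 20 mm, bystander; origin under its centre
- box: wooden lidded box, 141 x 186 x 60 mm, bystander; origin under its centre
- roller: hand roller lying down, 132 x 269 x 86 mm, bystander; origin under its centre
- key: T-shaped key lying flat, 70 x 90 x 12 mm, bystander; origin under its centre

How it is judged (in metres and radians):
On the way:
1. the bail stands upright (within 0.35 rad) while the pail still stands level on the bench (value of joint bail between 1.22 and 1.92 rad and height (world z) of pail below 0.006 m and angle between pail's own z axis and vertical below 0.12 rad), for 0.1 s.
At the end, for the whole second after the job is handed in: pail hangs free on the hook: bar across both prongs behind the tips (grip centre 16 mm before to 50 mm behind the seat, 10 mm sideways, 8 mm up or down), hook drawn down 9 mm or more, pail 20 mm or more off the bench, within 0.3 rad of level, slower than 80 mm/s (x of bail_grip in the frame of hook_seat between -0.016 and 0.05 m and y of bail_grip in the frame of hook_seat between -0.01 and 0.01 m and z of bail_grip in the frame of hook_seat between -0.008 and 0.008 m and value of joint hook above 0.009 m and height (world z) of pail above 0.02 m and angle between pail's own z axis and vertical below 0.3 rad and linear speed of pail below 0.08 m/s); the robot touches nothing.
It fails at once if the pail tips by more than 0.7 rad (angle between pail's own z axis and vertical above 0.7 rad).
It fails at once if the scale is driven to its bottom stop (hook more than 50 mm down) (value of joint hook above 0.05 m).
It fails at once if a bystander is moved by more than 30 mm (distance of any of mould, block_h, stick, box, roller, key from where it was at the start of the episode above 0.03 m).
It also fails if it takes over 72 s, if anything falls off the work surface, if the arm or the gripper's body presses on something with over 40 N, if the wrist force passes 120 N, or if a joint passes its speed limit or range.

## Working session

There is one attempt and no reset: what is moved stays moved. The work goes in short steps, Python scripts to look and compute and a shell command to move; the robot and the scene stay as the last step left them, time stands still between calls to the robot, and variables do not carry over. Pictures are saved under pics/ and viewed, and the job is handed in when it is done.

```bash
mkdir -p pics; ls
python3 - <<'E'
from rig import *
import cv2
s=observe(); print({k:s[k] for k in ('time_s','position','tool_rot','grip_width','ft_force')})
print([k for k in globals() if 'off' in k])
for n in ('scene','top','wrist'):
    d=get_image(n); cv2.imwrite(f'pics/{n}0.png',d['frame'][:,:,::-1]); print(n,d['K'].tolist(),d['rvec'],d['tvec'])
E
```

```text
pics
{'time_s': 0.0, 'position': array([ 0.13698797, -0.53236382,  0.23070351]), 'tool_rot': array([[ 9.68485850e-01,  2.49068579e-01, -4.87797106e-05],
       [ 2.49068376e-01, -9.68484770e-01,  1.48129462e-03],
       [ 3.21701538e-04, -1.44676236e-03, -9.99998902e-01]]), 'grip_width': 0.08510594676667292, 'ft_force': array([-0.7180586 ,  0.21916098, -0.11617879])}
['grasp_offset']
scene [[522.7275421152015, 0.0, 274.6472952135848], [0.0, 522.7275421152015, 217.68734183556577], [0.0, 0.0, 1.0]] [ 1.03843193 -2.27579027  1.18210123] [0.34227695 0.3613303  1.22372882]
top [[513.9555032729717, 0.0, 273.1417835811758], [0.0, 513.9555032729717, 205.8742574934022], [0.0, 0.0, 1.0]] [ 2.1936114  -2.19825234  0.11282019] [-0.01657393  0.5416519   1.3983784 ]
wrist [[325.19226210127806, 0.0, 273.688539962889], [0.0, 325.19226210127806, 210.7392200999348], [0.0, 0.0, 1.0]] [-2.28399282  1.76898842  0.27169827] [-0.55083863 -0.03842853  0.37959987]
```

View pics/scene0.png

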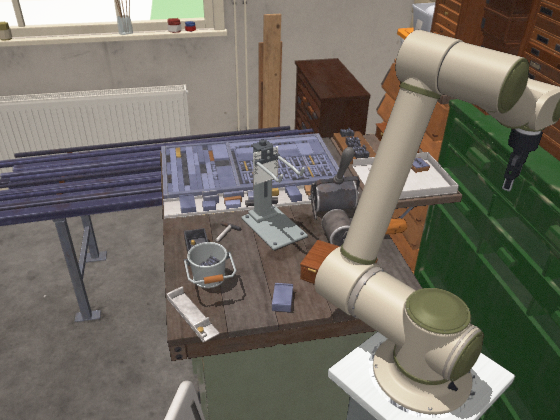

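View pics/top0.png

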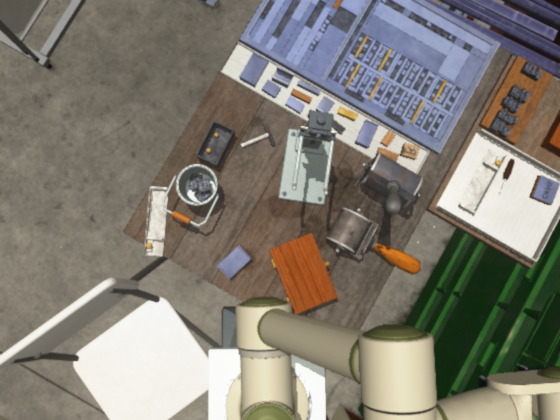

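```bash
python3 -c "
from rig import *
print(grasp_offset)"
```

```text
-0.0187
```

```bash
cat > h.py <<'E'
from rig import *
import numpy as np, cv2
def cam(n):
    d=get_image(n); R=cv2.Rodrigues(np.array(d['rvec'],float))[0]; d['R']=R; d['C']=-R.T@np.array(d['tvec'],float); return d
def ray(d,u,v,fish=False):
    K=d['K']; x=np.array([(u-K[0,2])/K[0,0],(v-K[1,2])/K[1,1]])
    if fish:
        r=np.hypot(*x); c=np.r_[x/r*np.sin(r),np.cos(r)] if r>0 else np.r_[0,0,1.]
    else: c=np.r_[x,1.]
    return d['R'].T@c
def onz(d,u,v,z,fish=False):
    r=ray(d,u,v,fish); return d['C']+r*(z-d['C'][2])/r[2]
def cloud(d):
    h,w=d['depth'].shape; u,v=np.meshgrid(np.arange(w),np.arange(h)); K=d['K']; Z=d['depth']
    P=np.stack([(u-K[0,2])/K[0,0]*Z,(v-K[1,2])/K[1,1]*Z,Z],-1)
    return (P-np.array(d['tvec']).ravel())@d['R']
E
python3 - <<'E'
from h import *
d=cam('top'); f=d['frame'][:,:,::-1]
cv2.imwrite('pics/tz1.png',cv2.resize(f[130:280,130:350],None,fx=3.6,fy=3.6,interpolation=cv2.INTER_CUBIC))
e=cam('scene'); cv2.imwrite('pics/sz1.png',cv2.resize(e['frame'][130:330,160:360][:,:,::-1],None,fx=3,fy=3,interpolation=cv2.INTER_CUBIC))
np.savez('c0.npz',t=cloud(d),s=cloud(e),tf=d['frame'],sf=e['frame'])
E
```

```text
(no output)
```

View pics/tz1.png

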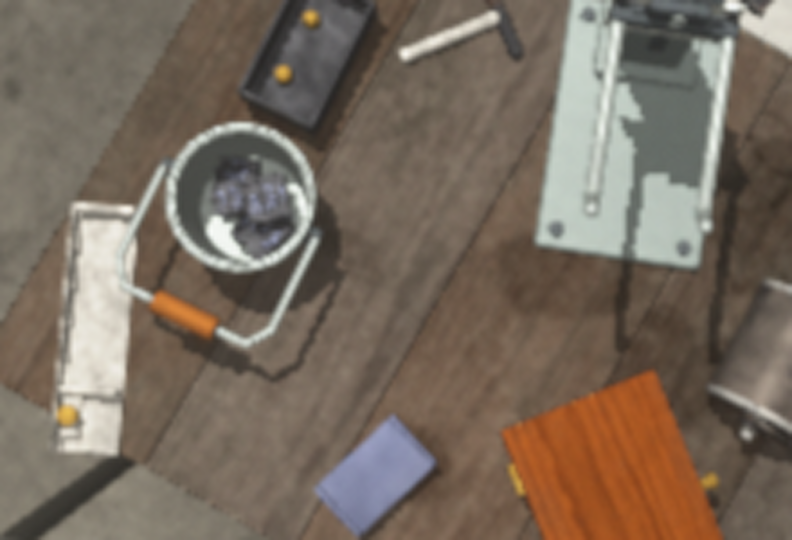

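View pics/sz1.png

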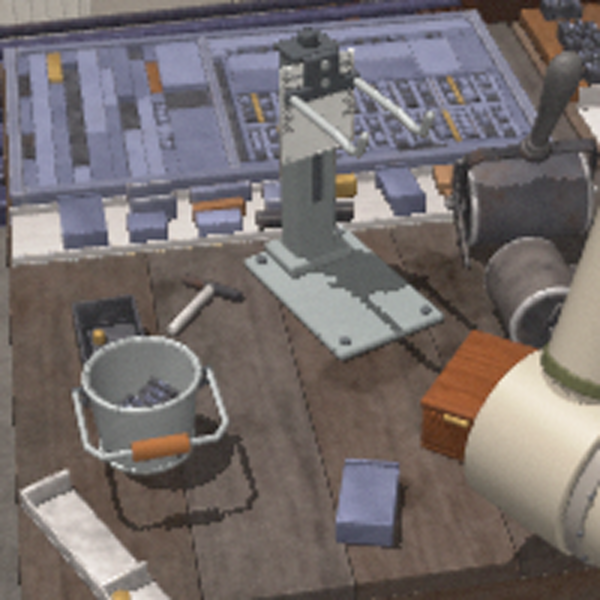

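Run:
```python
from h import *
d=cam('top'); f=d['frame']; hsv=cv2.cvtColor(f,cv2.COLOR_RGB2HSV)
P=cloud(d)
m=((hsv[:,:,0]<16)&(hsv[:,:,1]>150)).astype(np.uint8); n,l,st,c=cv2.connectedComponentsWithStats(m)
for i in range(1,n):
    if st[i,4]>40 : print(st[i],c[i],onz(d,*c[i],.076))
Z=lambda x,y:(130+x/3.6-.4,130+y/3.6-.4)
# grip pca
i=[k for k in range(1,n) if abs(c[k][0]-180)<8 and abs(c[k][1]-217)<8][0]
ys,xs=np.where(l==i); G=np.array([onz(d,a,b,.076)[:2] for a,b in zip(xs,ys)]); w,V=np.linalg.eigh(np.cov(G.T)); print('grip ax',V[:,1],G.mean(0))
print('rim',onz(d,*Z(241,197),.086), [onz(d,*Z(*p),.086)[:2] for p in ((167,197),(316,197),(241,122),(241,271))])
print('pivots',onz(d,*Z(168,163),.076),onz(d,*Z(316,234),.076))
print('prong tips',onz(d,*Z(591,205),.258),onz(d,*Z(705,220),.258))
print('prong back',onz(d,*Z(614,30),.235),onz(d,*Z(731,40),.235))
for p in ((541,240),(699,266)): print('base',onz(d,*Z(*p),.01))
for p in ((567,228),(684,247)): print('bolts',onz(d,*Z(*p),.01))
# depth cloud of prongs
mm=(P[...,2]>.2)&(P[...,2]<.3)&(d['depth']>0)
vv,uu=np.where(mm[130:210,270:345]); 
for a,b in list(zip(uu+270,vv+130))[::12]: print(a,b,P[b,a].round(3))
```

```text
[ 482   57   70   86 1451] [517.49896623  94.20330806] [ 0.84281687 -0.68532551  0.076     ]
[542 114  18  41 398] [553.30904523 136.50502513] [ 0.725916   -0.77947978  0.076     ]
[172 211  18  13 114] [180.64912281 216.89473684] [0.50856932 0.22777461 0.076     ]
[ 270  233   67   81 3243] [302.94850447 273.09528215] [ 0.35997673 -0.09409999  0.076     ]
[374 243  46  31 650] [398.59384615 258.22769231] [ 0.39792962 -0.34836727  0.076     ]
[348 412  13   8  46] [353.26086957 416.65217391] [-0.00896769 -0.22158225  0.076     ]
grip ax [0.4534107  0.89130171] [0.50857113 0.22777535]
rim [0.5937671  0.18550877 0.086     ] [array([0.5937636 , 0.23933564]), array([0.59377064, 0.13083471]), array([0.64908321, 0.18595434]), array([0.53951954, 0.18507181])]
pivots [0.62013528 0.24049864 0.076     ] [0.56755303 0.13151078 0.076     ]
prong tips [ 0.56835225 -0.05894691  0.258     ] [ 0.55867118 -0.13212352  0.258     ]
prong back [ 0.68681517 -0.0763874   0.235     ] [ 0.68033634 -0.1536005   0.235     ]
base [ 0.56925189 -0.03687426  0.01      ]
base [ 0.54894326 -0.15934456  0.01      ]

[... 1402 characters left out ...]
634 -0.142  0.233]
296 162 [ 0.629 -0.066  0.235]
299 163 [ 0.627 -0.073  0.236]
329 164 [ 0.624 -0.144  0.236]
297 166 [ 0.62  -0.068  0.236]
328 167 [ 0.617 -0.141  0.239]
296 169 [ 0.612 -0.066  0.236]
326 170 [ 0.61  -0.137  0.234]
329 171 [ 0.608 -0.144  0.237]
296 173 [ 0.603 -0.066  0.239]
327 174 [ 0.601 -0.139  0.236]
296 176 [ 0.596 -0.066  0.235]
326 177 [ 0.594 -0.137  0.234]
293 179 [ 0.59  -0.059  0.229]
296 180 [ 0.587 -0.066  0.233]
327 181 [ 0.584 -0.139  0.235]
294 183 [ 0.578 -0.061  0.243]
324 184 [ 0.578 -0.132  0.23 ]
293 186 [ 0.57  -0.057  0.255]
324 187 [ 0.57  -0.132  0.232]
293 189 [ 0.563 -0.058  0.252]
325 191 [ 0.558 -0.131  0.255]
325 194 [ 0.552 -0.132  0.252]
```

```bash
cat >> h.py <<'E'
from scipy.spatial.transform import Rotation as Ro
px=np.array([.897,-.443,0]);px/=np.linalg.norm(px); up=np.array([0,0,1.]); M=np.array([.5938,.1857,.076])
def tool(x,tilt):
    a=np.radians(tilt); y=np.cos(a)*x+np.sin(a)*up; z=np.sin(a)*x-np.cos(a)*up
    return np.stack([np.cross(y,z),y,z],1)
def plan(n,p1,R1,p0=None,R0=None):
    s=observe(); p0=s['position'] if p0 is None else p0; R0=s['tool_rot'] if R0 is None else R0
    w=Ro.from_matrix(R0.T@R1).as_rotvec()/n
    A=sum(R0@Ro.from_rotvec(k*w).as_matrix() for k in range(n)); d=np.linalg.solve(A,np.array(p1)-p0)
    print(n,'rows:',(d/.05).round(3).tolist(),(np.degrees(w)/8).round(3).tolist())
def rod(th): t=np.radians(th); return M-px*.095*np.cos(t)+up*.095*np.sin(t)
def st():
    s=observe(); print('t',round(s['time_s'],2),'p',s['position'].round(4),'z',s['tool_rot'][:,2].round(3),'y',s['tool_rot'][:,1].round(3),'q',np.round(s['q'],1),'F',s['ft_force'].round(2),'T',s['wrist_torque'].round(2),'g',round(s['grip_width'],4))
E
python3 - <<'E'
from h import *
R0=observe()['tool_rot']
plan(11,[.42,-.2,.38],R0)
R1=tool(px,45); pre=rod(0)-R1[:,2]*(.11-.014); print('pre',pre)
plan(12,pre,R1,np.array([.42,-.2,.38]),R0)
E
```

```text
11 rows: [0.649, -0.457, -0.27] [0.0, 0.0, 0.0]
pre [0.44775726 0.2578259  0.14388225]
12 rows: [0.463, -0.726, 0.189] [-0.439, 0.201, -0.486]
```

```bash
python3 -m pendant '[30,0.65,-0.46,-0.27,0,0,0,30,0.65,-0.46,-0.27,0,0,0,30,0.65,-0.46,-0.27,0,0,0,30,0.65,-0.46,-0.27,0,0,0,30,0.65,-0.46,-0.27,0,0,0,30,0.65,-0.46,-0.27,0,0,0,30,0.65,-0.46,-0.27,0,0,0,30,0.65,-0.46,-0.27,0,0,0,30,0.65,-0.46,-0.27,0,0,0,30,0.65,-0.46,-0.27,0,0,0,30,0.65,-0.46,-0.27,0,0,0]'
python3 - <<'E'
from h import *
st(); R1=tool(px,45); pre=rod(0)-R1[:,2]*(.11-.014)+np.array([0,0,.08])
plan(12,pre,R1)
E
```

```text
time_s: 1.4
position: [0.421, -0.197, 0.3805]
tool_rot: [[0.968, 0.249, 0.0], [0.249, -0.968, -0.0], [0.0, 0.0, -1.0]]
ft_force: [0.1, -0.8, -0.8]
grip_width: 0.0296
t 1.4 p [ 0.421  -0.197   0.3805] z [ 0. -0. -1.] y [ 0.249 -0.968  0.   ] q [-39.7   9.1  68.1   0.  102.8  35.9] F [ 0.11 -0.82 -0.77] T [-0.04 -0.01 -0.05] g 0.0296
12 rows: [0.474, -0.676, 0.062] [-0.439, 0.201, -0.486]
```

```bash
python3 -m pendant '[30,0.474,-0.676,0.062,-0.439,0.2,-0.486,30,0.474,-0.676,0.062,-0.439,0.2,-0.486,30,0.474,-0.676,0.062,-0.439,0.2,-0.486,30,0.474,-0.676,0.062,-0.439,0.2,-0.486,30,0.474,-0.676,0.062,-0.439,0.2,-0.486,30,0.474,-0.676,0.062,-0.439,0.2,-0.486,30,0.474,-0.676,0.062,-0.439,0.2,-0.486,30,0.474,-0.676,0.062,-0.439,0.2,-0.486,30,0.474,-0.676,0.062,-0.439,0.2,-0.486,30,0.474,-0.676,0.062,-0.439,0.2,-0.486,30,0.474,-0.676,0.062,-0.439,0.2,-0.486,30,0.474,-0.676,0.062,-0.439,0.2,-0.486]'
python3 - <<'E'
from h import *
st(); R1=tool(px,45); pre=rod(0)-R1[:,2]*(.11-.014)
plan(5,pre,R1)
for n in('scene','wrist','top'): cv2.imwrite(f'pics/{n}2.png',cam(n)['frame'][:,:,::-1])
E
```

```text
time_s: 2.6
position: [0.4466, 0.2583, 0.2229]
tool_rot: [[0.44, 0.634, 0.636], [0.898, -0.31, -0.312], [-0.001, 0.709, -0.705]]
ft_force: [1.3, -0.7, 0.1]
grip_width: 0.0301
t 2.6 p [0.4466 0.2583 0.2229] z [ 0.636 -0.312 -0.705] y [ 0.634 -0.31   0.709] q [ 34.7  16.3  98.6 -51.4  52.4  89. ] F [ 1.29 -0.66  0.1 ] T [ 0.08  0.27 -0.01] g 0.0301
5 rows: [0.001, -0.22, 0.227] [0.003, -0.002, 0.004]
```

```bash
python3 -m pendant '[30,0,-0.22,0.227,0,0,0,30,0,-0.22,0.227,0,0,0,30,0,-0.22,0.227,0,0,0,30,0,-0.22,0.227,0,0,0,30,0,-0.22,0.227,0,0,0,30,0,0,0,0,0,0]'
python3 - <<'E'
from h import *
st(); R1=tool(px,45)
plan(6,rod(0)+R1[:,2]*.014,R1)
d=cam('wrist');cv2.imwrite('pics/wrist3.png',d['frame'][:,:,::-1])
e=cam('scene'); cv2.imwrite('pics/scene3.png',cv2.resize(e['frame'][180:340,120:330][:,:,::-1],None,fx=3.5,fy=3.5,interpolation=cv2.INTER_CUBIC))
# triangulate the grip: fit in fisheye
f=d['frame']; hsv=cv2.cvtColor(f,cv2.COLOR_RGB2HSV); m=((hsv[:,:,0]<16)&(hsv[:,:,1]>150)).astype(np.uint8)
n,l,s,c=cv2.connectedComponentsWithStats(m)
for i in range(1,n):
    if s[i,4]>60: print(s[i],c[i],onz(d,*c[i],.076,True))
E
```

```text
time_s: 3.35
position: [0.4484, 0.2546, 0.1436]
tool_rot: [[0.446, 0.635, 0.631], [0.895, -0.314, -0.317], [-0.003, 0.706, -0.708]]
ft_force: [0.9, -0.5, 0.7]
grip_width: 0.03
t 3.35 p [0.4484 0.2546 0.1436] z [ 0.631 -0.317 -0.708] y [ 0.635 -0.314  0.706] q [ 34.2  23.3 104.7 -60.7  45.  103.1] F [ 0.89 -0.5   0.65] T [ 0.2   0.28 -0.01] g 0.03
6 rows: [0.01, -0.004, 0.361] [-0.002, 0.005, -0.0]
```

View pics/wrist3.png

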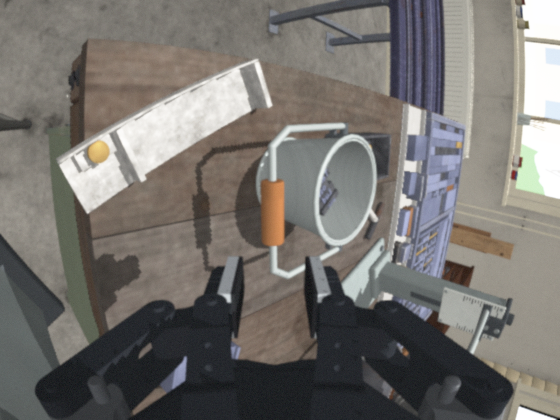

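View pics/scene3.png

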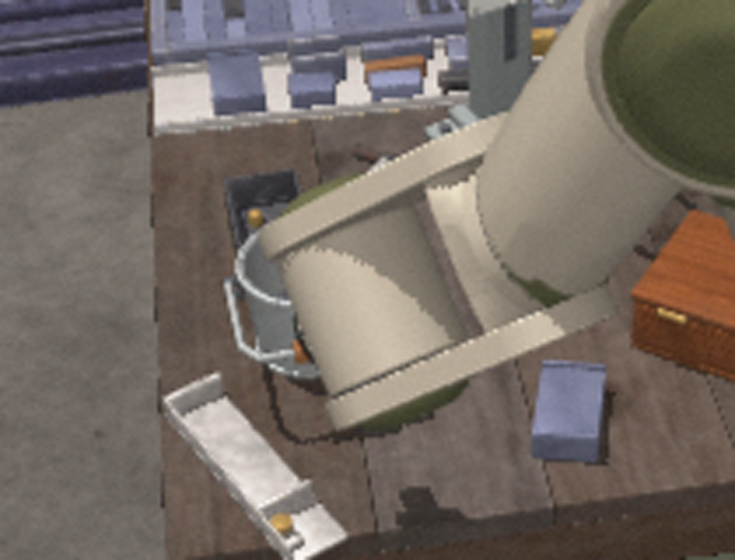

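Run:
```python
from h import *
d=cam('wrist'); f=d['frame']; hsv=cv2.cvtColor(f,cv2.COLOR_RGB2HSV); print(hsv[212,272])
m=((hsv[:,:,0]<20)&(hsv[:,:,1]>120)&(hsv[:,:,2]>90)).astype(np.uint8); n,l,s,c=cv2.connectedComponentsWithStats(m)
for i in range(1,n):
    if s[i,4]>200: print(s[i],c[i],onz(d,*c[i],.078,True))
print('cam',d['C'],'expect',rod(0))
```

```text
[ 13 146 190]
[ 259  181   24   65 1394] [270.56312769 213.52295552] [0.50749513 0.22627661 0.078     ]
cam [0.39367299 0.36816695 0.24603645] expect [0.50862153 0.22776696 0.076     ]
```

```bash
python3 -m pendant '[30,0.01,0,0.36,0,0,0,30,0.01,0,0.36,0,0,0,30,0.01,0,0.36,0,0,0,30,0.01,0,0.36,0,0,0,30,0.01,0,0.36,0,0,0,30,0.01,0,0.36,0,0,0,30,0,0,0,0,0,0]'
python3 - <<'E'
from h import *
st(); a=None
prev=(None,None)
for th in (30,60,90):
    R=tool(px,45*(1-th/90)); p=rod(th)+R[:,2]*.014
    plan(8,p,R,*prev); prev=(p,R)
d=cam('wrist');cv2.imwrite('pics/wrist4.png',d['frame'][:,:,::-1])
E
```

```text
time_s: 4.2
position: [0.5188, 0.2236, 0.0677]
tool_rot: [[0.446, 0.634, 0.632], [0.895, -0.314, -0.316], [-0.002, 0.707, -0.707]]
ft_force: [-0.5, 0.7, 0.5]
grip_width: 0.0305
t 4.2 p [0.5188 0.2236 0.0677] z [ 0.632 -0.316 -0.707] y [ 0.634 -0.314  0.707] q [ 26.1  33.3 104.6 -74.4  35.7 113.7] F [-0.52  0.73  0.54] T [ 0.2   0.3  -0.01] g 0.0305
8 rows: [-0.002, 0.085, -0.072] [0.234, 0.003, -0.001]
8 rows: [-0.0, 0.105, -0.045] [0.234, -0.0, 0.0]
8 rows: [-0.0, 0.113, -0.014] [0.234, 0.0, -0.0]
```

View pics/wrist4.png

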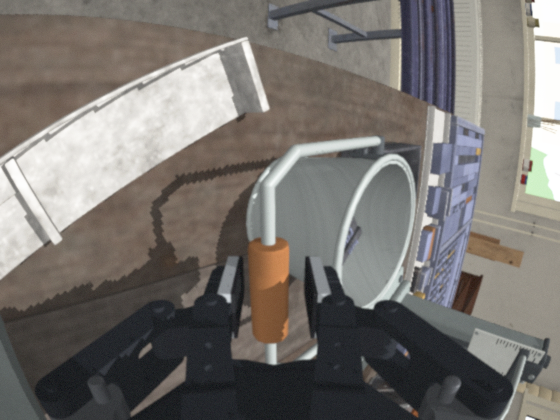

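```bash
python3 -m pendant '[30,0,0.085,-0.072,0.234,0,0,30,0,0.085,-0.072,0.234,0,0,30,0,0.085,-0.072,0.234,0,0,30,0,0.085,-0.072,0.234,0,0,30,0,0.085,-0.072,0.234,0,0,30,0,0.085,-0.072,0.234,0,0,30,0,0.085,-0.072,0.234,0,0,30,0,0.085,-0.072,0.234,0,0]'
python3 - <<'E'
from h import *
st(); prev=(None,None)
for th in (60,90):
    R=tool(px,45*(1-th/90)); p=rod(th)+R[:,2]*.014
    plan(8,p,R,*prev); prev=(p,R)
d=cam('wrist');cv2.imwrite('pics/wrist5.png',d['frame'][:,:,::-1])
E
```

```text
time_s: 5.05
position: [0.525, 0.2214, 0.113]
tool_rot: [[0.442, 0.777, 0.447], [0.897, -0.383, -0.221], [-0.0, 0.499, -0.867]]
ft_force: [-0.1, 0.1, -0.4]
grip_width: 0.0301
t 5.05 p [0.525  0.2214 0.113 ] z [ 0.447 -0.221 -0.867] y [ 0.777 -0.383  0.499] q [ 20.5  26.5  95.8 -33.5  41.2  69. ] F [-0.12  0.09 -0.45] T [ 0.08  0.27 -0.01] g 0.0301
8 rows: [-0.004, 0.109, -0.04] [0.233, -0.0, 0.0]
8 rows: [-0.0, 0.113, -0.014] [0.234, 0.0, -0.0]
```

View pics/wrist5.png

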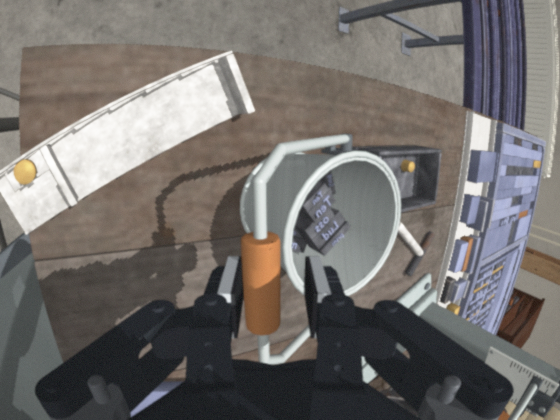

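Bail is rising, resting on the lower finger (rod around (262,285)). Continuing.

```bash
python3 -m pendant '[30,0,0.108,-0.042,0.234,0,0,30,0,0.108,-0.042,0.234,0,0,30,0,0.108,-0.042,0.234,0,0,30,0,0.108,-0.042,0.234,0,0,30,0,0.108,-0.042,0.234,0,0,30,0,0.108,-0.042,0.234,0,0,30,0,0.108,-0.042,0.234,0,0,30,0,0.108,-0.042,0.234,0,0]'
python3 - <<'E'
from h import *
st(); prev=(None,None)
for th in (90,):
    R=tool(px,45*(1-th/90)); p=rod(th)+R[:,2]*.014
    plan(8,p,R,*prev); prev=(p,R)
d=cam('wrist');cv2.imwrite('pics/wrist6.png',d['frame'][:,:,::-1])
E
```

```text
time_s: 5.9
position: [0.5544, 0.2067, 0.1449]
tool_rot: [[0.443, 0.866, 0.231], [0.897, -0.427, -0.115], [-0.001, 0.258, -0.966]]
ft_force: [-0.7, 0.6, -0.6]
grip_width: 0.0299
t 5.9 p [0.5544 0.2067 0.1449] z [ 0.231 -0.115 -0.966] y [ 0.866 -0.427  0.258] q [ 13.2  26.7  83.3 -11.1  58.9  44.2] F [-0.67  0.58 -0.57] T [0.09 0.14 0.03] g 0.0299
8 rows: [-0.003, 0.115, -0.014] [0.234, 0.001, 0.0]
```

View pics/wrist6.png

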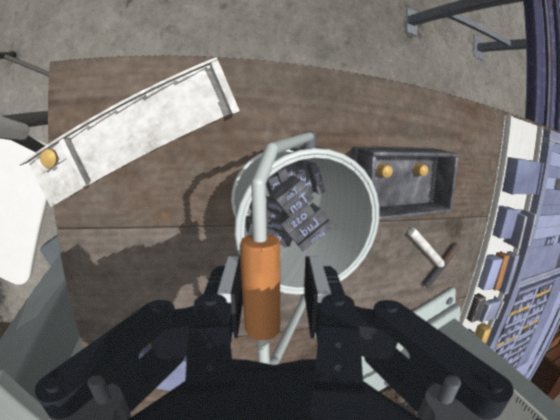

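```bash
python3 -m pendant '[30,0,0.115,-0.014,0.234,0,0,30,0,0.115,-0.014,0.234,0,0,30,0,0.115,-0.014,0.234,0,0,30,0,0.115,-0.014,0.234,0,0,30,0,0.115,-0.014,0.234,0,0,30,0,0.115,-0.014,0.234,0,0,30,0,0.115,-0.014,0.234,0,0,30,0,0.115,-0.014,0.234,0,0,30,0,0,0,0,0,0]' 20
python3 - <<'E'
from h import *
st(); 
R=tool(px,0); plan(2,rod(90)+R[:,2]*.0187,R)
d=cam('wrist');cv2.imwrite('pics/wrist7.png',d['frame'][:,:,::-1])
e=cam('scene'); cv2.imwrite('pics/scene7.png',cv2.resize(e['frame'][150:340,120:330][:,:,::-1],None,fx=3,fy=3,interpolation=cv2.INTER_CUBIC))
E
```

```text
time_s: 6.85
position: [0.5953, 0.1862, 0.1564]
tool_rot: [[0.444, 0.896, 0.001], [0.896, -0.444, -0.002], [-0.002, 0.002, -1.0]]
ft_force: [1.1, -0.4, -0.4]
grip_width: 0.0299
t 6.85 p [0.5953 0.1862 0.1564] z [ 0.001 -0.002 -1.   ] y [ 0.896 -0.444  0.002] q [ 6.6 32.5 68.7 -0.1 78.7 33. ] F [ 1.06 -0.42 -0.43] T [0.03 0.05 0.02] g 0.0299
2 rows: [-0.011, -0.011, 0.041] [0.006, 0.006, -0.006]
```

View pics/wrist7.png

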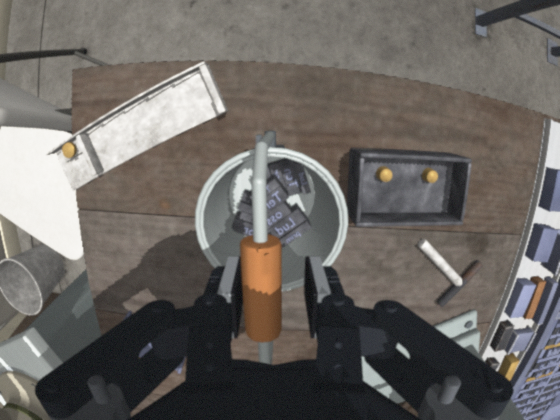

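View pics/scene7.png

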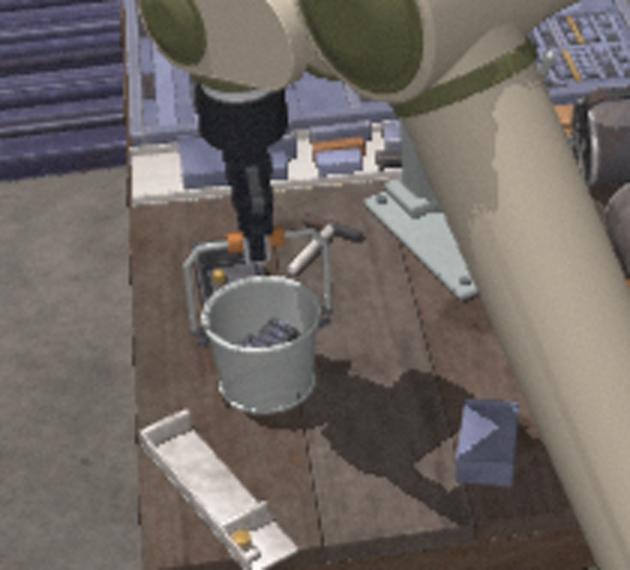

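Bail upright, pail standing level. Now grip and lift a little.

```bash
python3 -m pendant '[10,0,0,0.03,0,0,0,10,0,0,0,0,0,0,10,0,0,0,0,0,0,10,0,0,0,0,0,0,10,0,0,0,0,0,0]' 60
python3 -c "
from h import *
st()"
python3 -m pendant '[10,0,0,-0.1,0,0,0,10,0,0,-0.2,0,0,0,10,0,0,-0.3,0,0,0,10,0,0,-0.3,0,0,0,10,0,0,-0.1,0,0,0,10,0,0,0,0,0,0,10,0,0,0,0,0,0]'
python3 - <<'E'
from h import *
st()
d=cam('wrist');cv2.imwrite('pics/wrist8.png',d['frame'][:,:,::-1])
e=cam('scene'); cv2.imwrite('pics/scene8.png',cv2.resize(e['frame'][130:340,120:360][:,:,::-1],None,fx=2.8,fy=2.8,interpolation=cv2.INTER_CUBIC))
E
```

```text
time_s: 7.45
position: [0.5948, 0.1867, 0.1552]
tool_rot: [[0.443, 0.896, 0.001], [0.896, -0.443, -0.002], [-0.001, 0.001, -1.0]]
ft_force: [-0.8, 0.6, 5.2]
grip_width: 0.0163
t 7.45 p [0.5948 0.1867 0.1552] z [ 0.001 -0.002 -1.   ] y [ 0.896 -0.443  0.001] q [ 6.6 32.5 68.9 -0.1 78.6 32.9] F [-0.8   0.57  5.21] T [0.12 0.3  0.14] g 0.0163
time_s: 8.15
position: [0.5945, 0.1864, 0.2037]
tool_rot: [[0.444, 0.896, -0.002], [0.896, -0.444, -0.002], [-0.003, -0.001, -1.0]]
ft_force: [-0.6, -0.3, -3.9]
grip_width: 0.0163
t 8.15 p [0.5945 0.1864 0.2037] z [-0.002 -0.002 -1.   ] y [ 0.896 -0.444 -0.001] q [ 6.6 30.4 64.5 -0.1 85.3 32.9] F [-0.61 -0.3  -3.85] T [ 0.04 -0.02 -0.01] g 0.0163
```

View pics/wrist8.png

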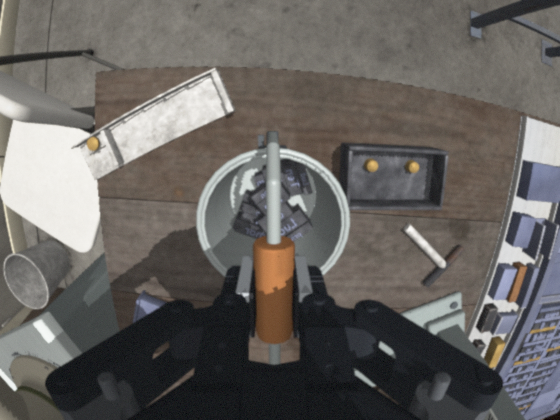

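View pics/scene8.png

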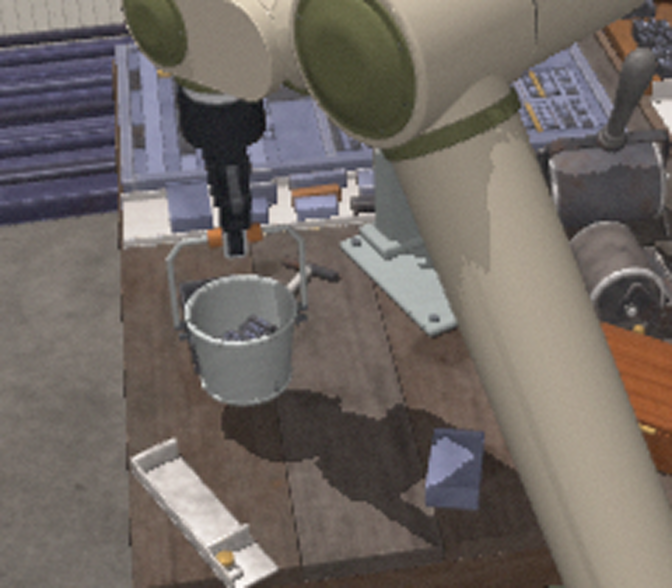

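Run:
```python
from h import *
z=np.load('c0.npz'); 
d=cam('top')  # for geometry only
P=z['t']; f=z['tf']; g=f.max(2).astype(int)
# prong pixels: bright ray cast to z=.238, use depth to select
res=[]
for (y0,y1) in ((-.09,-.05),(-.165,-.125)):
    m=(P[...,2]>.222)&(P[...,2]<.25)&(P[...,0]>.585)&(P[...,0]<.665)&(P[...,1]>y0)&(P[...,1]<y1)
    v,u=np.where(m); Q=np.array([onz(d,a,b,.237)[:2] for a,b in zip(u,v)])
    k=np.polyfit(Q[:,0],Q[:,1],1); print(len(Q),k,np.degrees(np.arctan(k[0])), np.polyval(k,.585)); res.append(k)
    m=(P[...,2]>.24)&(P[...,2]<.27)&(P[...,0]>.54)&(P[...,0]<.59)&(P[...,1]>y0)&(P[...,1]<y1)
    v,u=np.where(m); Q=np.array([onz(d,a,b,.25)[:2] for a,b in zip(u,v)]); print('tip',len(Q),Q.min(0),Q.mean(0),Q.max(0))
k=np.mean(res,0); print('mid',k,'y at .585',np.polyval(k,.585))
w=cam('wrist'); s=observe(); R=s['tool_rot'];p=s['position']
for uv in ((273,237),(273,341),(258,290),(292,290)): 
    q=onz(w,*uv,p[2]+.0158+(.009 if uv[0]==273 else 0),True); print(uv,(R.T@(q-p)).round(4))
```

```text
144 [-0.15466499  0.02747923] -8.791987724607033 -0.0629997921377289
tip 24 [ 0.56352608 -0.06472459] [ 0.569949   -0.06100713] [ 0.57754366 -0.05767283]
143 [-0.1558512  -0.04621189] -8.858352750738701 -0.13738484093723768
tip 26 [ 0.55182977 -0.1391181 ] [ 0.55847973 -0.13366781] [ 0.56585146 -0.12976503]
mid [-0.15525809 -0.00936633] y at .585 -0.10019231653748328
(273, 237) [ 0.0287  0.0011 -0.0249]
(273, 341) [-0.0239  0.0011 -0.0247]
(258, 290) [-0.0011 -0.0057 -0.0158]
(292, 290) [-0.0011  0.0097 -0.0158]
```

```bash
cat >> h.py <<'E'
hx=np.array([np.cos(np.radians(-8.82)),np.sin(np.radians(-8.82)),0]); hy=np.array([-hx[1],hx[0],0]); seat=np.array([.585,-.1002,.235])
def hp(a,z,b=0.): return seat+hx*a+hy*(b-.001)+up*(z-.235-.0158)
E
python3 - <<'E'
from h import *
plan(20,hp(-.12,.30),tool(hx,0))
E
```

```text
20 rows: [-0.297, -0.039, -0.08] [-0.0, 0.001, -0.11]
```

```bash
python3 -m pendant '[10,-0.1,-0.013,-0.03,0,0,0,10,-0.2,-0.026,-0.15,0,0,-0.11,10,-0.297,-0.039,-0.15,0,0,-0.11,10,-0.297,-0.039,-0.15,0,0,-0.11,10,-0.297,-0.039,-0.15,0,0,-0.11,10,-0.297,-0.039,-0.15,0,0,-0.11,10,-0.297,-0.039,-0.15,0,0,-0.11,10,-0.297,-0.039,-0.15,0,0,-0.11,10,-0.297,-0.039,-0.15,0,0,-0.11,10,-0.297,-0.039,-0.15,0,0,-0.11,10,-0.297,-0.039,-0.1,0,0,-0.11,10,-0.297,-0.039,-0.06,0,0,-0.11]'
python3 -m pendant '[10,-0.297,-0.039,-0.05,0,0,-0.11,10,-0.297,-0.039,-0.05,0,0,-0.11,10,-0.297,-0.039,0,0,0,-0.11,10,-0.297,-0.039,0,0,0,-0.11,10,-0.297,-0.039,0,0,0,-0.11,10,-0.297,-0.039,0,0,0,-0.11,10,-0.2,-0.03,0,0,0,-0.11,10,-0.1,0,0,0,0,0,10,0,0,0,0,0,0,10,0,0,0,0,0,0]'
python3 - <<'E'
from h import *
st(); plan(6,hp(-.12,.30),tool(hx,0))
for n in ('wrist','scene','top'):
    cv2.imwrite(f'pics/{n}9.png',cam(n)['frame'][:,:,::-1])
E
```

```text
time_s: 9.55
position: [0.5133, 0.0421, 0.2831]
tool_rot: [[0.286, 0.958, 0.001], [0.958, -0.286, -0.002], [-0.002, 0.002, -1.0]]
ft_force: [0.5, -0.2, -3.8]
grip_width: 0.0156
time_s: 10.55
position: [0.476, -0.0544, 0.2873]
tool_rot: [[0.182, 0.983, 0.0], [0.983, -0.182, -0.002], [-0.002, 0.0, -1.0]]
ft_force: [0.4, 1.1, -4.0]
grip_width: 0.0161
t 10.55 p [ 0.476  -0.0544  0.2873] z [ 0.    -0.002 -1.   ] y [ 0.983 -0.182  0.   ] q [-20.7  12.4  78.7  -0.1  88.8 -10.2] F [ 0.37  1.08 -4.03] T [ 0.02 -0.02 -0.04] g 0.0161
6 rows: [-0.099, -0.016, 0.01] [0.0, 0.002, -0.035]
```

View pics/wrist9.png

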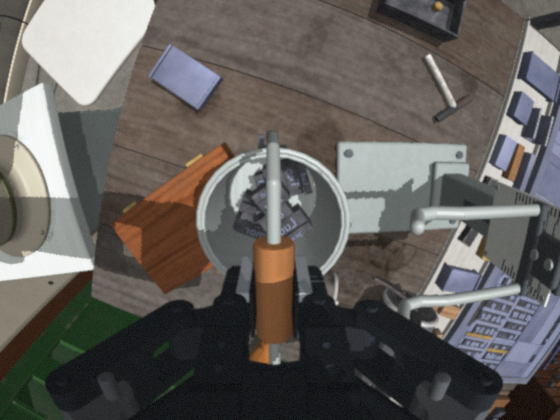

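View pics/scene9.png

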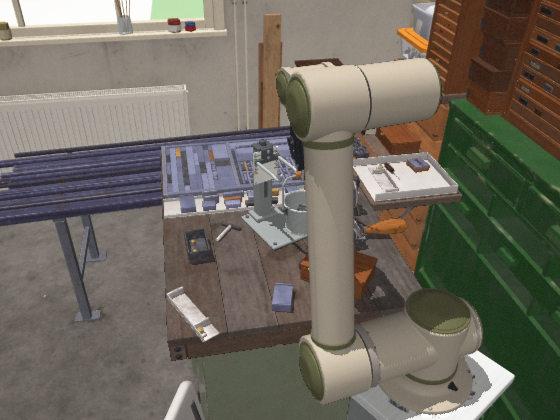

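View pics/top9.png

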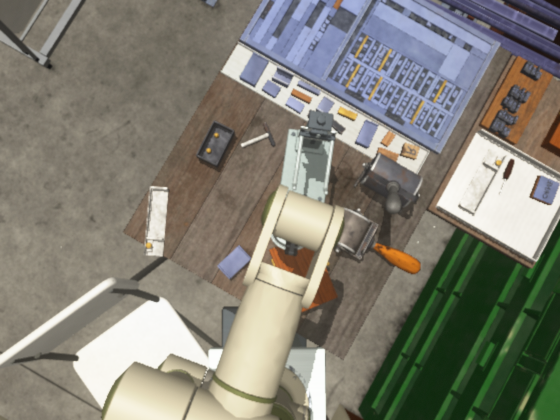

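```bash
python3 -m pendant '[10,-0.1,-0.016,0.01,0,0,-0.05,10,-0.1,-0.016,0.01,0,0,-0.05,10,-0.1,-0.016,0.01,0,0,-0.05,10,-0.1,-0.016,0.01,0,0,-0.06,10,-0.1,-0.016,0.01,0,0,0,10,-0.1,-0.016,0.01,0,0,0,10,0,0,0,0,0,0]'
python3 - <<'E'
from h import *
st(); plan(6,hp(-.12,.30),tool(hx,0))
w=cam('wrist'); f=w['frame'][:,:,::-1]
cv2.imwrite('pics/w10.png',cv2.resize(f[130:370,230:560],None,fx=2.4,fy=2.4,interpolation=cv2.INTER_CUBIC))
E
```

```text
time_s: 11.4
position: [0.4662, -0.0841, 0.284]
tool_rot: [[0.154, 0.988, -0.001], [0.988, -0.154, -0.002], [-0.002, -0.0, -1.0]]
ft_force: [0.1, 0.1, -4.2]
grip_width: 0.0163
t 11.4 p [ 0.4662 -0.0841  0.284 ] z [-0.001 -0.002 -1.   ] y [ 0.988 -0.154 -0.   ] q [-24.5  12.   79.8  -0.1  88.2 -15.6] F [ 0.12  0.08 -4.25] T [ 0.05  0.02 -0.01] g 0.0163
6 rows: [0.004, -0.001, -0.001] [-0.0, 0.002, -0.001]
```

View pics/w10.png

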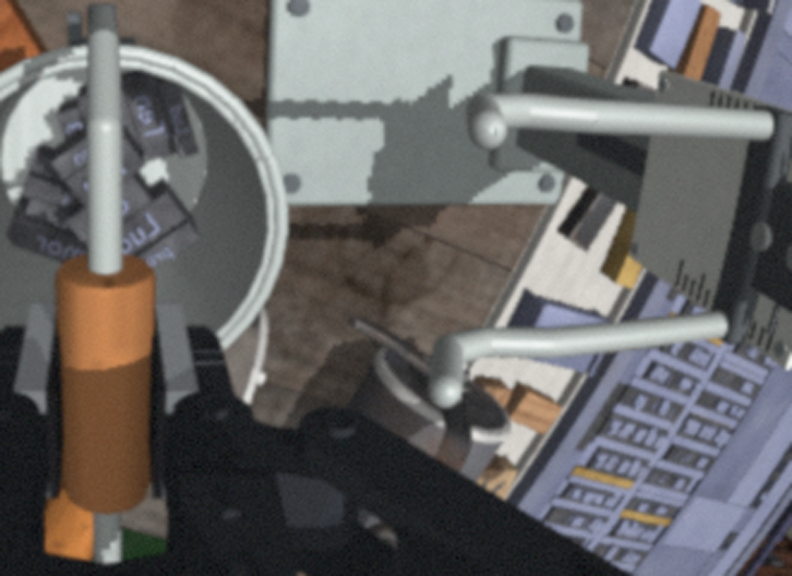

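Run:
```python
from h import *
w=cam('wrist'); s=observe(); R=s['tool_rot'];p=s['position']
def T(u,v,z): q=onz(w,230+u/2.4-.3,130+v/2.4-.3,z,True); return (R.T@(q-p)).round(4), q.round(4)
for n,a in dict(tipL=(489,128,.253),tipR=(446,390,.253),backL=(765,118,.239),backR=(722,328,.239),midL=(620,115,.239),midR=(600,340,.239),rodtop=(107,274,.30),rodbot=(105,503,.304),barfar=(105,122,.301),bolt=(291,184,.01),bolt2=(547,184,.01)).items(): print(n,*T(*a))
print('seat in tool',R.T@(seat-p),w['C'])
```

```text
tipL [0.0384 0.0962 0.031 ] [ 0.5673 -0.0604  0.253 ]
tipR [-0.0362  0.0965  0.0311] [ 0.5562 -0.1341  0.253 ]
backL [0.0428 0.2153 0.045 ] [ 0.6857 -0.0743  0.239 ]
backR [-0.0325  0.218   0.0451] [ 0.6768 -0.1491  0.239 ]
midL [0.0407 0.1488 0.045 ] [ 0.6197 -0.0662  0.239 ]
midR [-0.0319  0.159   0.0451] [ 0.6186 -0.1395  0.239 ]
rodtop [ 0.0212  0.0015 -0.016 ] [ 0.4711 -0.0627  0.3   ]
rodbot [-0.0277  0.0012 -0.0199] [ 0.4633 -0.111   0.304 ]
barfar [ 0.0488  0.0011 -0.017 ] [ 0.475  -0.0354  0.301 ]
bolt [-0.0493  0.1069  0.2742] [ 0.5643 -0.1491  0.01  ]
bolt2 [-0.0486  0.2777  0.2741] [ 0.7333 -0.1746  0.01  ]
seat in tool [0.00178853 0.1197718  0.04907346] [ 0.47920999 -0.00842169  0.42657032]
```

```bash
python3 -m pendant '[10,0.01,0.08,0,0,0,0,10,0.01,0.16,0,0,0,0,10,0.01,0.25,0,0,0,0,10,0.01,0.3,0,0,0,0,10,0.01,0.35,0,0,0,0,10,0.01,0.35,0,0,0,0,10,0.01,0.35,0,0,0,0,10,0,0.3,0,0,0,0,10,0,0.22,0,0,0,0,10,0,0.12,0,0,0,0,10,0,0.04,0,0,0,0,10,0,0,0,0,0,0]'
python3 - <<'E'
from h import *
st()
w=cam('wrist'); f=w['frame'][:,:,::-1]
cv2.imwrite('pics/w11.png',f)
e=cam('scene'); cv2.imwrite('pics/scene11.png',cv2.resize(e['frame'][100:280,200:400][:,:,::-1],None,fx=3.2,fy=3.2,interpolation=cv2.INTER_CUBIC))
E
```

```text
time_s: 12.7
position: [0.5915, -0.0992, 0.2839]
tool_rot: [[0.153, 0.988, -0.001], [0.988, -0.153, -0.002], [-0.002, -0.0, -1.0]]
ft_force: [0.1, 0.4, -5.1]
grip_width: 0.0163
t 12.7 p [ 0.5915 -0.0992  0.2839] z [-0.001 -0.002 -1.   ] y [ 0.988 -0.153 -0.   ] q [-20.8  25.4  59.9  -0.1  94.7 -12. ] F [ 0.14  0.38 -5.11] T [0.05 0.03 0.05] g 0.0163
```

View pics/w11.png

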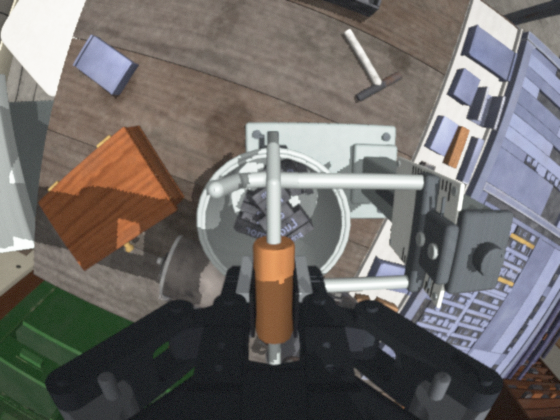

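View pics/scene11.png

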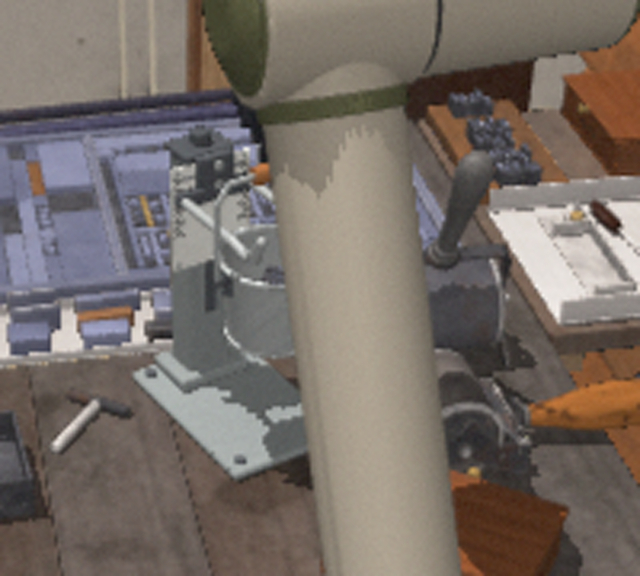

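Run:
```python
from h import *
w=cam('wrist'); s=observe(); R=s['tool_rot'];p=s['position']
def T(u,v,z): q=onz(w,u,v,z,True); return (R.T@(q-p)).round(4)
for n,a in dict(tipL=(218,188,.257),L=(300,181,.239),L2=(400,181,.239),R=(350,285,.239),R2=(400,284,.239),rodtop=(274,243,.30),bend=(273,181,.302)).items(): print(n,T(*a))
f=w['frame'][:,:,::-1]; cv2.imwrite('pics/w12.png',cv2.resize(f[150:350,190:450],None,fx=3,fy=3,interpolation=cv2.INTER_CUBIC))
```

```text
tipL [ 0.0355 -0.0289  0.0272]
L [0.0354 0.0169 0.0452]
L2 [0.0364 0.0797 0.0452]
R [-0.0359  0.0532  0.0453]
R2 [-0.0371  0.0903  0.0453]
rodtop [ 0.0219  0.0014 -0.0158]
bend [ 0.0491  0.001  -0.0178]
```

View pics/w12.png

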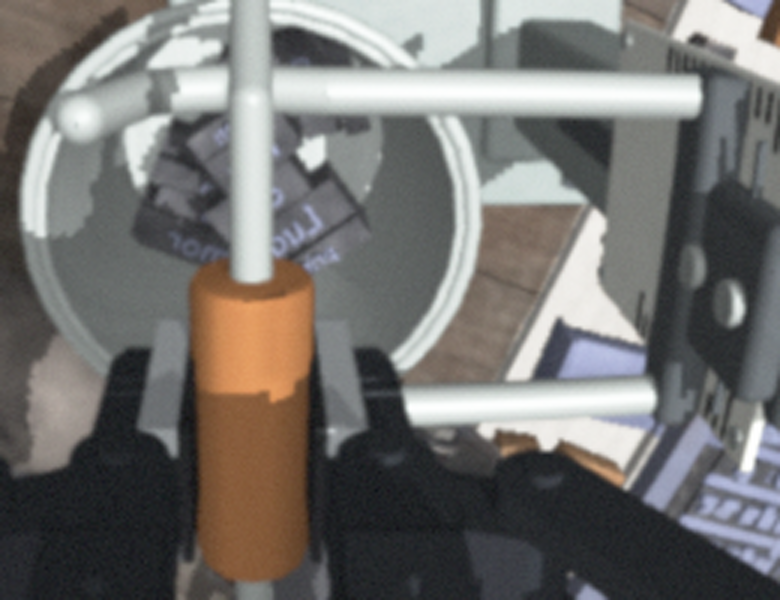

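```bash
python3 -m pendant '[10,0.03,0,0.05,0,0,0,10,0,0,0.1,0,0,0,10,0,0,0.14,0,0,0,10,0,0,0.14,0,0,0,10,0,0,0.14,0,0,0,10,0,0,0.14,0,0,0,10,0,0,0.14,0,0,0,10,0,0,0.12,0,0,0,10,0,0,0.1,0,0,0,10,0,0,0.06,0,0,0,10,0,0,0,0,0,0]'
python3 -m pendant '[10,0,0,0.05,0,0,0,10,0,0,0.05,0,0,0,10,0,0,0,0,0,0]'
python3 -m pendant '[10,0,0,0.05,0,0,0,10,0,0,0.05,0,0,0,10,0,0,0,0,0,0]'
python3 -c "
from h import *
st(); w=cam('wrist'); cv2.imwrite('pics/w13.png',w['frame'][:,:,::-1])"
```

```text
time_s: 13.95
position: [0.5916, -0.0979, 0.2272]
tool_rot: [[0.153, 0.988, -0.001], [0.988, -0.153, -0.002], [-0.002, -0.001, -1.0]]
ft_force: [0.0, -0.4, -5.3]
grip_width: 0.0158
time_s: 14.25
position: [0.5915, -0.0979, 0.2222]
tool_rot: [[0.153, 0.988, -0.001], [0.988, -0.153, -0.002], [-0.002, -0.001, -1.0]]
ft_force: [-0.3, -1.0, -3.9]
grip_width: 0.0161
time_s: 14.55
position: [0.5917, -0.0979, 0.2174]
tool_rot: [[0.153, 0.988, -0.0], [0.988, -0.153, -0.002], [-0.002, -0.0, -1.0]]
ft_force: [-0.3, 0.7, -2.3]
grip_width: 0.0161
t 14.55 p [ 0.5917 -0.0979  0.2174] z [-0.    -0.002 -1.   ] y [ 0.988 -0.153 -0.   ] q [-20.7  27.4  67.4  -0.1  85.2 -11.8] F [-0.31  0.69 -2.34] T [ 0.03 -0.07  0.01] g 0.0161
```

View pics/w13.png

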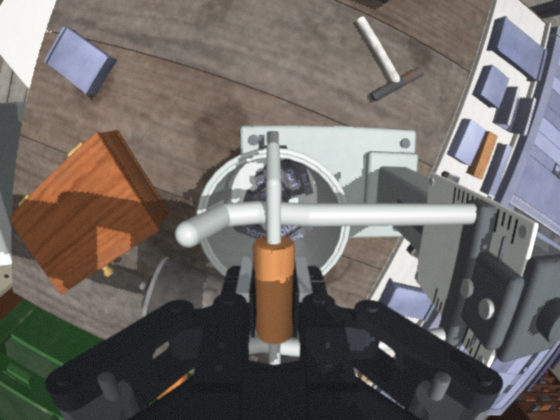

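```bash
python3 -m pendant '[10,0,0,0.05,0,0,0,10,0,0,0.05,0,0,0,10,0,0,0,0,0,0]'
python3 -m pendant '[10,0,0,0.05,0,0,0,10,0,0,0.03,0,0,0,10,0,0,0,0,0,0]'
python3 -m pendant '[10,0,0,0.04,0,0,0,10,0,0,0.04,0,0,0,10,0,0,0,0,0,0]'
python3 -c "
from h import *
st(); w=cam('wrist'); cv2.imwrite('pics/w14.png',w['frame'][:,:,::-1])
for i in range(3): cam('top');st()"
```

```text
time_s: 14.9
position: [0.5917, -0.0979, 0.2123]
tool_rot: [[0.153, 0.988, -0.0], [0.988, -0.153, -0.002], [-0.002, -0.0, -1.0]]
ft_force: [0.5, -0.1, -1.4]
grip_width: 0.016
time_s: 15.2
position: [0.5917, -0.098, 0.2085]
tool_rot: [[0.153, 0.988, -0.0], [0.988, -0.153, -0.002], [-0.002, 0.0, -1.0]]
ft_force: [0.2, -0.0, 0.3]
grip_width: 0.0157
time_s: 15.5
position: [0.5917, -0.098, 0.2044]
tool_rot: [[0.153, 0.988, -0.0], [0.988, -0.153, -0.002], [-0.002, 0.0, -1.0]]
ft_force: [0.5, -0.2, 0.9]
grip_width: 0.0159
t 15.5 p [ 0.5917 -0.098   0.2044] z [-0.    -0.002 -1.   ] y [ 0.988 -0.153  0.   ] q [-20.7  27.9  68.7  -0.1  83.4 -11.8] F [ 0.53 -0.2   0.91] T [ 0.09 -0.01  0.09] g 0.0159
t 15.6 p [ 0.5917 -0.098   0.2047] z [-0.    -0.002 -1.   ] y [ 0.988 -0.153  0.   ] q [-20.7  27.9  68.7  -0.1  83.4 -11.8] F [-0.11  0.09  0.68] T [ 0.06 -0.01  0.02] g 0.0159
t 15.65 p [ 0.5917 -0.098   0.2047] z [-0.    -0.002 -1.   ] y [ 0.988 -0.153  0.   ] q [-20.7  27.9  68.7  -0.1  83.4 -11.8] F [0.51 0.23 0.12] T [ 0.05 -0.03  0.01] g 0.016
t 15.7 p [ 0.5917 -0.098   0.2047] z [-0.    -0.002 -1.   ] y [ 0.988 -0.153  0.   ] q [-20.7  27.9  68.7  -0.1  83.4 -11.8] F [ 0.26  1.31 -0.12] T [ 0.02 -0.01  0.03] g 0.0159
```

View pics/w14.png

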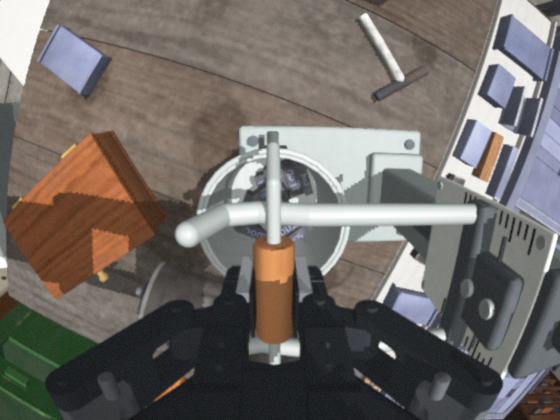

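Weight is carried by the hook (wrist force ≈ 0). Release gradually.

```bash
python3 -m pendant '[17,0,0,0,0,0,0,18,0,0,0,0,0,0,20,0,0,0,0,0,0,23,0,0,0,0,0,0,26,0,0,0,0,0,0,30,0,0,0,0,0,0,36,0,0,0,0,0,0,40,0,0,0,0,0,0,40,0,0,0,0,0,0]' 20
python3 - <<'E'
from h import *
st(); w=cam('wrist'); cv2.imwrite('pics/w15.png',w['frame'][:,:,::-1])
E
```

```text
time_s: 16.6
position: [0.5917, -0.098, 0.2046]
tool_rot: [[0.153, 0.988, -0.0], [0.988, -0.153, -0.002], [-0.002, -0.0, -1.0]]
ft_force: [0.1, -0.1, -0.4]
grip_width: 0.0399
t 16.6 p [ 0.5917 -0.098   0.2046] z [-0.    -0.002 -1.   ] y [ 0.988 -0.153 -0.   ] q [-20.7  27.9  68.7  -0.1  83.4 -11.8] F [ 0.06 -0.09 -0.38] T [0.03 0.03 0.01] g 0.0399
```

View pics/w15.png

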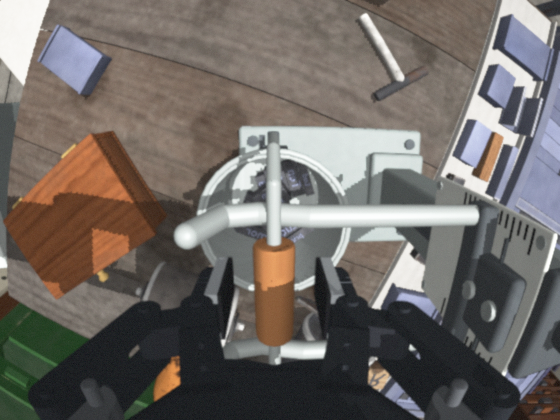

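```bash
python3 -m pendant '[40,0,0,-0.1,0,0,0,40,0,0,-0.2,0,0,0,40,0,0,-0.3,0,0,0,40,0,0,-0.4,0,0,0,40,0,0,-0.4,0,0,0,40,0,0,-0.5,0,0,0,40,0,0,-0.5,0,0,0,40,0,-0.3,-0.4,0,0,0,40,0,-0.6,-0.2,0,0,0,40,0,-0.8,0,0,0,0,40,0,-0.8,0,0,0,0,40,0,-0.8,0,0,0,0]'
python3 -m pendant '[40,0,-0.8,0,0,0,0,40,0,-0.4,0,0,0,0,40,0,0,0,0,0,0,40,0,0,0,0,0,0,40,0,0,0,0,0,0,40,0,0,0,0,0,0]'
python3 - <<'E'
from h import *
st()
for n in ('wrist','scene','top'):
    d=cam(n); cv2.imwrite(f'pics/{n}16.png',d['frame'][:,:,::-1])
    if n!='wrist':
        f=d['frame']; hsv=cv2.cvtColor(f,cv2.COLOR_RGB2HSV); m=((hsv[:,:,0]<16)&(hsv[:,:,1]>120)).astype(np.uint8); N,l,s,c=cv2.connectedComponentsWithStats(m)
        for i in range(1,N):
            if s[i,4]>40: print(n,s[i],c[i],onz(d,*c[i],.22).round(4))
E
```

```text
time_s: 17.85
position: [0.427, -0.072, 0.3554]
tool_rot: [[0.153, 0.988, 0.001], [0.988, -0.153, -0.002], [-0.002, 0.001, -1.0]]
ft_force: [-0.5, 0.4, 1.9]
grip_width: 0.0399
time_s: 18.45
position: [0.3701, -0.0634, 0.3544]
tool_rot: [[0.153, 0.988, -0.001], [0.988, -0.153, -0.001], [-0.002, -0.001, -1.0]]
ft_force: [0.2, -0.8, 0.5]
grip_width: 0.04
t 18.45 p [ 0.3701 -0.0634  0.3544] z [-0.001 -0.001 -1.   ] y [ 0.988 -0.153 -0.001] q [-27.9  -0.5  82.8  -0.1  97.7 -19.1] F [ 0.24 -0.79  0.48] T [ 0.01 -0.03 -0.02] g 0.04
scene [  397     0   163   161 13371] [501.69015033  58.27567123] [ 0.7347 -1.5672  0.22  ]
scene [168  19  12   6  64] [173.515625  21.53125 ] [ 2.2095 -0.7442  0.22  ]
scene [259  48   4  50 114] [260.85087719  73.12280702] [ 1.2934 -0.5973  0.22  ]
scene [391  59  16  17 119] [397.60504202  68.71428571] [ 0.9548 -1.0875  0.22  ]
scene [296  61  18  50 528] [304.10227273  82.50378788] [ 1.0978 -0.6628  0.22  ]
scene [279  63   2  37  42] [279.57142857  81.33333333] [ 1.1716 -0.5949  0.22  ]
scene [259  99   4  29  83] [260.85542169 113.65060241] [ 0.9777 -0.332
[... 608 characters left out ...]
 2035] [517.74299754  98.13660934] [ 0.7898 -0.6107  0.22  ]
top [292  90  19  12 102] [301.          95.67647059] [ 0.7933 -0.0804  0.22  ]
top [541 113  19  44 459] [552.90413943 137.43572985] [ 0.6928 -0.6936  0.22  ]
top [382 132  12  14  85] [387.51764706 138.54117647] [ 0.689  -0.2886  0.22  ]
top [378 149  20  11  92] [388.06521739 153.5       ] [ 0.6526 -0.2892  0.22  ]
top [300 174  21   9 145] [309.71034483 178.04827586] [ 0.5931 -0.0998  0.22  ]
top [269 232  54  30 478] [296.03138075 245.69874477] [ 0.4322 -0.066   0.22  ]
top [373 243  48  31 685] [398.33138686 258.10364964] [ 0.4021 -0.3086  0.22  ]
top [346 410  17  10  63] [353.14285714 416.20634921] [ 0.039  -0.1956  0.22  ]
```

View pics/scene16.png

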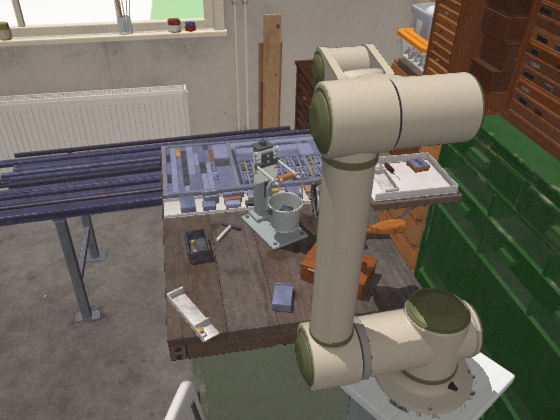

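View pics/wrist16.png

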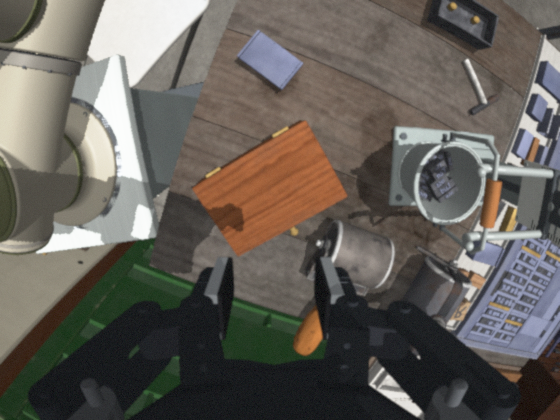

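View pics/top16.png

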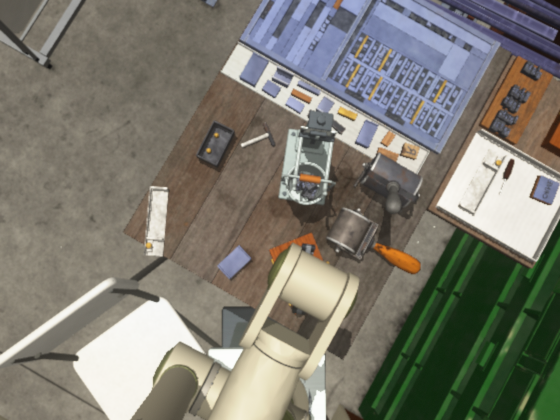

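Run:
```python
from h import *
import subprocess
def meas():
    d=cam('top'); f=d['frame']; hsv=cv2.cvtColor(f,cv2.COLOR_RGB2HSV); m=((hsv[:,:,0]<16)&(hsv[:,:,1]>120)); m[:,:295]=0;m[:,325:]=0;m[:165]=0;m[190:]=0
    v,u=np.where(m); g=onz(d,u.mean(),v.mean(),.22); dd=g-seat; print('grip rel',dd@hx,dd@hy)
    P=cloud(d); q=(P[...,2]>.11)&(P[...,2]<.16)&(d['depth']>0)&(np.hypot(P[...,0]-.59,P[...,1]+.1)<.08)
    Q=P[q]; A=np.c_[Q[:,:2],np.ones(len(Q))]; r=np.linalg.lstsq(A,Q[:,2],rcond=None)[0]; print(len(Q),'rim mean',Q.mean(0).round(4),'slope',r[:2].round(3))
    cv2.imwrite('pics/t17.png',cv2.resize(f[110:230,260:360][:,:,::-1],None,fx=5,fy=5,interpolation=cv2.INTER_CUBIC))
    e=cam('scene'); cv2.imwrite('pics/s17.png',cv2.resize(e['frame'][130:260,220:350][:,:,::-1],None,fx=4.5,fy=4.5,interpolation=cv2.INTER_CUBIC))
meas();meas()
```

```text
grip rel 0.007951256219909855 0.0016006045582683912
398 rim mean [ 0.5974 -0.0993  0.1326] slope [-0.031  0.031]
grip rel 0.007890489909415203 0.0016707774661643589
394 rim mean [ 0.597  -0.0992  0.1326] slope [-0.029  0.029]
```

View pics/s17.png

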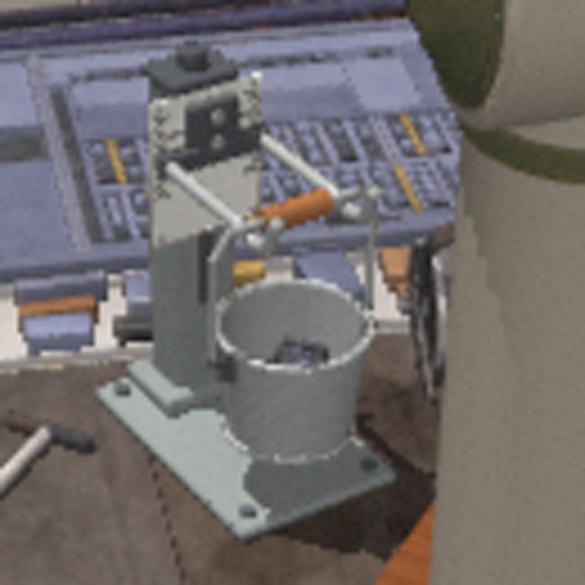

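View pics/t17.png

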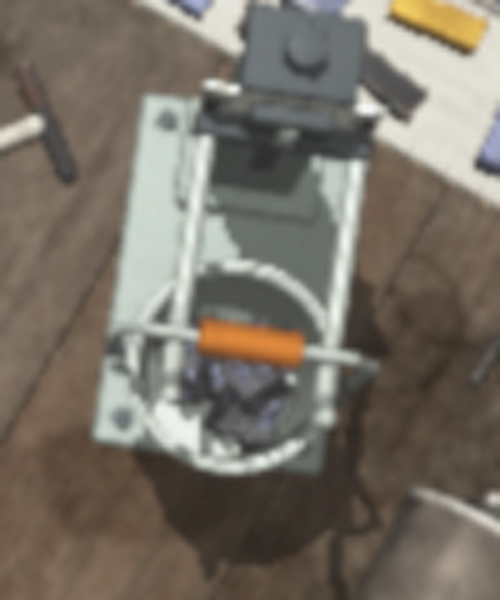

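```bash
python3 -c "
from h import *
st(); print(close_job())"
```

```text
t 18.8 p [ 0.3695 -0.0632  0.3545] z [-0.001 -0.002 -1.   ] y [ 0.988 -0.153 -0.   ] q [-27.9  -0.6  82.9  -0.1  97.7 -19.1] F [ 0.44 -0.87 -0.2 ] T [-0.02 -0.04 -0.02] g 0.0403
the job is handed in; nothing more can be done
None
```

The pail is hanging on both prongs of the scale's hook, and I handed the job in at 18.8 s of the 72 s allowed. The hand-in reports no verdict.

**What I did:** I raised the bail upright with loosely opened fingers while the pail stood on the bench. I then gripped it, lifted the pail over the hook tips and lowered it in small steps until the wrist force was about zero. Last, I released it and backed the arm clear.

**Last checks, all from the camera images:**
- **Position:** the grip centre was about 8 mm behind the seat and 1.6 mm to the side, between the prongs and behind the tips. I did not measure its height against the seat directly.
- **Level and still:** the rim sloped about 0.04 rad and did not move between two looks taken a moment apart.
- **Hook travel:** roughly 17 mm, taken from the rim height of 0.133 m. That puts the pail's underside about 46 mm above the bench, with the hook well short of its stop.
- **Other things on the bench:** the ones I could see looked unmoved by eye. The box was partly hidden by the arm in the last top view, and I did not measure any of them.

**Disagreements:** estimates of the seat position differed by about 4 to 5 mm between methods. The grip's sideways position in the fingers differed by up to about 5 mm. Both are within the tolerances.

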